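# Assemble the seedling tube stand

## Task

Put the seedling tube stand together: lower the long floor plate with the two raised lips over the four posts until it lies flat on the metal rails, then lower the tube plate, the one with the two tube openings, over the same posts so that its end flanges stand flat on the floor plate. Lower both plates rather than dropping them, and leave the short two-hole spare plate where it is.

Things in the scene. Friction and masses are not known exactly. Their poses are not given: they have to be found in the camera images.
- stand: Fixed stand: two steel rails 50 (x) x 120 (y) x 25 mm high at x = +-75 mm, joined by a spine 30 wide, 12 high. Four steel posts on the rails at x = +-75, y = +-35 mm: 18 mm thick at the rail, tapering to a 5 mm tip 80 mm above the bench. Origin on the bench under the middle; x along the spine, z up. A half turn looks the same.
- floor_plate: Loose white H-shaped plate, 0.2 kg, 220 (x) x 110 (y) x 10 mm; its waist, 50 wide (y), 100 long (x), has raised side lips up to 20 mm above the underside: grip there across y. Four 27 mm holes at x = +-75, y = +-35. Origin mid-underside, x lengthwise, z up; starts flat on the bench. Seated, the underside is 25 mm above the bench. A half turn makes no difference.
- tube_plate: Loose white H-shaped plate, 0.2 kg, 200 (x) x 110 (y) mm, 10 thick, standing on 20 mm high end flanges (top at 30 mm). Waist 50 wide (y), 100 long, with two 30 mm tube openings: grip across y. Four 27 mm holes at x = +-75, y = +-35. Origin in the middle at the flanges' lower edge; x lengthwise, z up. Seated, origin 35 mm above the bench. Half turn makes no difference.
- spare: Spare plate of a smaller stand, white plastic, loose, 130 (x) x 80 (y) x 10 mm with only two holes; it is not needed. Origin at the middle of its underside, x lengthwise.
Things that resemble listed ones, but are neither listed nor needed, are in the scene too. Leave any black or brown look-alike of the floor_plate alone. There is more than one size of the stand; the job needs the largest.

How it is judged:
By the outcome, as a careful person would: the job done as asked, in the order asked, and still so for the second after the job is handed in, with the robot touching nothing.
It also fails if it takes over 64 s, if anything falls off the work surface, if the arm or the gripper's body presses on something with over 40 N, if the wrist force passes 120 N, or if a joint passes its speed limit or range.

## Robot

A 6-joint arm with a two-finger parallel gripper is mounted at the origin on the work surface. World frame = base frame: x ahead of the robot, y to its left, z up, the work surface at z = 0. Lengths are in mm, angles in rad, forces in N, time in s.
With the tool pointing down it reaches from about 425 to 950 mm from the base axis. Payload 14.7 kg.
Tool frame: the origin (TCP) lies at the very end of the fingers, on their centre line; the grasp point (between the pads) lies ctrl.grasp_offset behind it (ctrl.grasp_offset is the distance from the TCP to the grasp point, in mm); z points along the fingers, y is the direction in which the jaws open and shut (so a half turn about z gives the same grasp; the last joint's range is limited). The gripper opens to 85 mm and grips with 20 to 120 N. Pads are 22 mm wide; open, the fingers measure 114 mm over their backs; the gripper's body (76 mm by 85 mm) begins 54 mm behind the grasp point. The pads swing forward as they close: fully open they stand 13 mm farther back than shut.
Start: joints at [1.293, 0.48, 1.596, -0, 1.065, -0.047], TCP at [148.667, 632.764, 231.297] pointing down, gripper open.
Joint ranges: [-2.75, 2.75], [-0.82, 2.05], [0.23, 2.67], [-1.56, 4.7], [0.09, 2.69], [-2.92, 2.92]. Speed limits (rad/s): [1.89, 1.89, 2.39, 3.01, 3.01, 3.01].

## Interface

Orientations are given as [roll, pitch, yaw] about the fixed x, y, z axes, in that order (R = Rz(yaw) Ry(pitch) Rx(roll)).
In Python, from workcell import ctrl gives the robot as it stands.
- The arm moves only by the shell command python3 -m inch 'ROWS'. ROWS is a JSON object of lists of equal length, an entry for each row: "travel": the shift along the tool's x, y, z as a fraction of full scale, a list of three; "twist": the turn about the tool's z as a fraction of full scale; "claw": the opening, from 0 (shut) to 1 (fully open). In form: {"travel": [[tx, ty, tz], ...], "twist": [twist, ...], "claw": [claw, ...]}. A call has 1 to 20 rows; each row is the pose to reach, as a shift and turn from the pose commanded when the call began, along the tool's axes at that moment, turning the shorter way round; what a row does not reach only later rows make up. Full scale, the value 1, is 75 cm for a shift and 180 degrees for a turn. A row lasts 1/10 s, in which the tool goes at most 50 mm and 8.59 degrees, less where a joint would pass 70% of its speed; a pose out of reach is approached as far as the arm can. A call with a number of a shift or a turn outside -1 to 1 is refused whole. A call with a gripper value outside its range is refused whole. The fingers move at their own pace and stop on an object; the grip force is fixed at half the most. Time passes only in rows, so rows that repeat a pose let the fingers close. It gives the time, the measured TCP pose, the force and the opening at its end, in the units of the state.
- ctrl.observe(): the state, without advancing time (a new reading comes with each control period).
- ctrl.camera(name): name is "scene" or "top" or "wrist"; returns a dict with "frame" (400x640x3 uint8, red, green, blue), "range_z" (400x640 float32, mm along the optical axis (not along the pixel's ray), 0 where there is no reading), "mtx" (3x3 intrinsics, pixels), "R" (3x3) and "t" (3): a world point X has camera coordinates R X + t. Camera axes: x right, y down, z forward; pixel columns grow to the right and rows downward; lengths in mm; the calibration is good to about 2 mm. A picture is of the moment at which its call begins.
- ctrl.job_done(): hands the job in, once; it reports no verdict.
The state is a dict: "clock": time; "joint_pos": joint angles; "joint_vel": joint speeds; "tau": joint torques, N m; "tool_pos": TCP position; "tcp_rot": TCP orientation; "ft_force": force on the tool from outside, world axes, zero at the start; "torque": the same for the moment, N m; "grip_width": finger opening in mm.
Only numpy, scipy, OpenCV 4.12 (cv2) and the standard library are available. Lean on these libraries where they do the work, as an engineer would, in place of code of your own. Each camera call takes 0.05 s, during which the arm holds its last target. There are 200 camera calls.

## Working session

There is one attempt and no reset: what is moved stays moved. The work goes in short steps, Python scripts to look and compute and a shell command to move; the robot and the scene stay as the last step left them, time stands still between calls to the robot, and variables do not carry over. Pictures are saved under pics/ and viewed, about 8 in all and at most 12, crops included, and the job is handed in when it is done.

```bash
ls; mkdir -p pics; python3 - <<'E'
from workcell import ctrl
import numpy as np,cv2
for n in("top","scene"):
    c=ctrl.camera(n); np.savez(f"pics/{n}0.npz",**c); cv2.imwrite(f"pics/{n}0.png",c["frame"][:,:,::-1])
    print(n,c["mtx"].tolist(),c["R"].round(4).tolist(),c["t"].round(1).tolist())
print(ctrl.observe(),ctrl.grasp_offset)
E
```

```text
pics
top [[381.5210757834292, 0.0, 317.39148541380115], [0.0, 381.5210757834292, 200.76361204280735], [0.0, 0.0, 1.0]] [[-0.0285, -0.9996, -0.0026], [-0.9989, 0.0286, -0.0369], [0.0369, 0.0016, -0.9993]] [-95.0, 519.9, 1007.9]
scene [[456.03374197657115, 0.0, 323.3376870373296], [0.0, 456.03374197657115, 197.29900815827637], [0.0, 0.0, 1.0]] [[0.7116, 0.7025, 0.0025], [0.5003, -0.5043, -0.7038], [-0.4932, 0.5021, -0.7104]] [-293.8, -301.5, 1658.2]
{'clock': 0.1, 'joint_pos': array([ 1.29342737e+00,  4.80778639e-01,  1.59679653e+00,  5.28820807e-06,
        1.06507004e+00, -4.66387386e-02]), 'joint_vel': array([ 0.0014503 , -0.00095775, -0.00292786,  0.00026356, -0.00120454,
        0.00162565]), 'tau': array([ 1.24323618e-03, -9.52251291e+01, -4.31043470e+01, -9.07838012e-05,
        5.31740909e-03,  6.84654833e-05]), 'tool_pos': array([148.55384221, 632.43680659, 230.73572148]), 'tcp_rot': array([-3.14054145e+00, -5.36908972e-05,  2.91085984e+00]), 'ft_force': array([-0.77345562,  1.18547073, -0.40675287]), 'torque': array([0.05616023, 0.04136008, 0.0440127 ]), 'grip_width': 85.25478605940174} 18.700000000000003
```

View pics/top0.png

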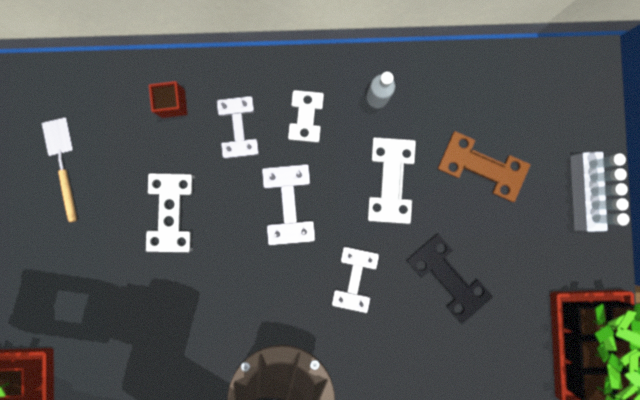

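View pics/scene0.png

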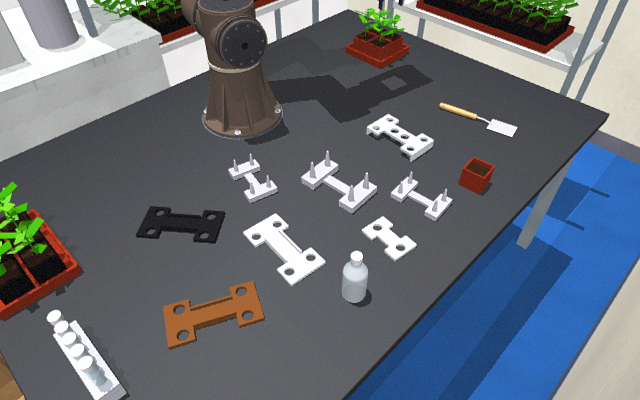

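Top view candidates:
- **Floor plate:** white with lips at (392,180). The look-alikes are brown (485,166), black (449,278) and the spare with two holes (306,116).
- **Tube plate:** four holes plus two openings at (169,213).
- **Stands:** largest at (289,204). The smaller ones are at (238,127) and (356,280).

I'll measure these and check them in a close crop.

```bash
cat > h.py <<'E'
import numpy as np,cv2
from workcell import ctrl
def world(c):
    h,w=c["range_z"].shape; u,v=np.meshgrid(np.arange(w),np.arange(h)); Z=c["range_z"].astype(float)
    P=np.stack([u,v,np.ones_like(u)],-1)@np.linalg.inv(c["mtx"]).T*Z[...,None]
    return (P-c["t"])@c["R"]
def ray(c,u,v,z):  # pixel to world on plane z
    d=c["R"].T@np.linalg.inv(c["mtx"])@[u,v,1]; o=-c["R"].T@c["t"]
    return o+d*(z-o[2])/d[2]
def proj(c,X):
    p=c["mtx"]@(c["R"]@np.asarray(X,float)+c["t"]); return p[:2]/p[2]
E
python3 - <<'E'
from h import *
c=dict(np.load("pics/top0.npz")); W=world(c); f=c["frame"]
white=(f.min(2)>130).astype(np.uint8)
n,l,s,ce=cv2.connectedComponentsWithStats(white)
for i in range(1,n):
    if not 300<s[i,4]<6000 or s[i,1]<60: continue
    m=(l==i); P=W[m]; ztop=np.median(P[:,2])
    cn,hi=cv2.findContours(m.astype(np.uint8),cv2.RETR_CCOMP,cv2.CHAIN_APPROX_NONE)
    o=max(cn,key=cv2.contourArea).reshape(-1,2); X=np.array([ray(c,u,v,ztop)[:2] for u,v in o],np.float32)
    r=cv2.minAreaRect(X)
    print(ce[i].round(),"z",np.percentile(P[:,2],[2,50,98]).round(1),"rect",np.round(r[0],1),np.round(r[1],1),round(r[2],1))
    for k,x in enumerate(cn):
        if hi[0][k][3]>=0 and len(x)>5:
            q=x.reshape(-1,2).mean(0); print("   hole",q.round(1),ray(c,*q,ztop).round(1),len(x))
cv2.imwrite("pics/crop0.png",cv2.resize(f[75:255,140:425,::-1],None,fx=2.8,fy=2.8,interpolation=cv2.INTER_CUBIC))
E
```

```text
[383.  85.] z [  1.4 109.9 153.3] rect [ 790.6 -280.4] [55.3 64.1] 42.9
   hole [381.6  83.5] [ 793.9 -274.   109.9] 15
[306. 116.] z [-1.6 10.3 14.8] rect [746.5 -84.5] [ 85.2 136.8] 82.9
   hole [304.  132.1] [702.2 -79.1  10.3] 24
   hole [307.3  99.2] [791.1 -90.3  10.3] 23
[237. 127.] z [ 0.3 19.4 57. ] rect [720.3  98.2] [158.7  96.3] 5.0
   hole [228.7 148.3] [662.8 121.6  19.4] 7
   hole [249.  146.5] [666.   67.7  19.4] 6
   hole [224.  105.5] [777.9 131.9  19.4] 8
   hole [244.3 103.7] [781.1  77.7  19.4] 7
[ 59. 150.] z [-0.6  4.9 23. ] rect [622.1 571.3] [277.7  69.1] 11.1
[392. 180.] z [-0.9 10.7 22. ] rect [ 566.8 -308.9] [115.6 226.1] 84.4
   hole [402.9 209. ] [ 488.5 -336.4   10.7] 24
   hole [376.5 207.4] [ 494.7 -266.6   10.7] 24
   hole [406. 153.] [ 637.9 -350.4   10.7] 24
   hole [380.  151.2] [ 644.9 -281.1   10.7] 24
[594. 192.] z [ 1.2 51.7 96.7] rect [ 520.1 -818.1] [204.9  54.9] 0.1
   hole [596.3 218.1] [ 451.1 -818.6   51.7] 18
   hole [595.2 204.7] [ 485.  -817.7   51.7] 19
   hole [594.2 190.7] [ 520.9 -817.    51.7] 18
   hole [593.5 177.2] [ 555.4 -81
[... 160 characters left out ...]
 -2.1  25.1] 11
   hole [303.5 230. ] [440.9 -71.3  25.1] 6
   hole [272.5 177. ] [582.4   6.5  25.1] 8
[168. 212.] z [-1.1 30.6 34.8] rect [497.2 280.4] [115.4 205.8] 87.1
   hole [181.2 241.3] [420.8 247.5  30.6] 25
   hole [154.3 240.8] [424.2 317.8  30.6] 25
   hole [168.2 220.8] [475.2 280.8  30.6] 29
   hole [169. 204.] [518.8 278.1  30.6] 28
   hole [182.9 184. ] [570.2 241.   30.6] 24
   hole [156.4 183.5] [573.6 310.3  30.6] 24
[355. 279.] z [-0.5 19.4 54.9] rect [ 307.6 -202.8] [ 96.3 158.7] 76.7
   hole [360.9 303.5] [ 244.7 -215.8   19.4] 10
   hole [340.3 299.2] [ 257.3 -162.4   19.4] 9
   hole [369.7 259.8] [ 357.7 -242.5   19.4] 9
   hole [349.3 255.3] [ 371.  -189.4   19.4] 7
```

View pics/crop0.png

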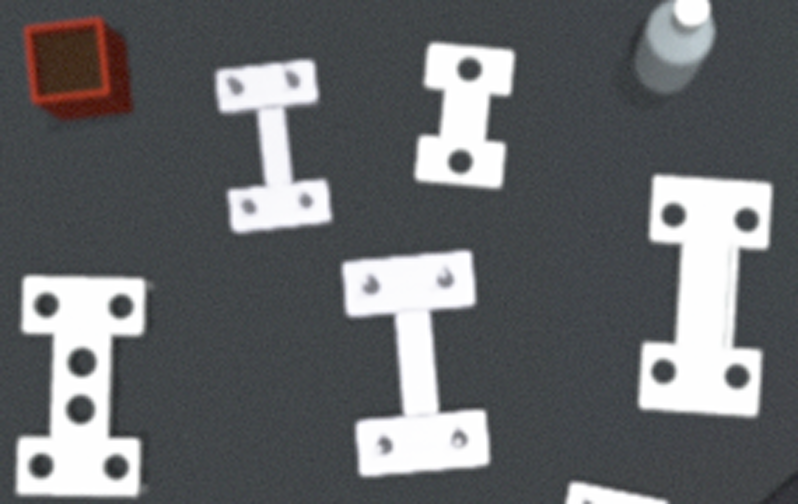

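Crop: the floor plate at crop (705,295) has four holes and side lips. The tube plate at (80,385) has four holes plus two openings. The largest stand is at (417,365), measuring 204x124 against a nominal 200x120. Hole spacings of 150/70 match for both plates.

Next I'll work out the first moves.

```bash
cat >> h.py <<'E'
def go(pos,yawdeg,s=None):
    s=s or ctrl.observe(); from scipy.spatial.transform import Rotation as Ro
    R=Ro.from_euler("xyz",s["tcp_rot"]).as_matrix()
    y0=np.degrees(s["tcp_rot"][2]); dy=(yawdeg-y0+90)%180-90
    print("travel",(R.T@(np.array(pos)-s["tool_pos"])/750).round(4).tolist(),"twist",round(-dy/180,4),"at",s["tool_pos"].round(1),round(y0,2),"F",s["ft_force"].round(1),"t",round(s["clock"],1))
E
python3 -c "
from h import *
go([560,100,230],174.57)"
```

```text
travel [-0.6964, -0.5656, 0.0015] twist -0.0433 at [148.6 632.4 230.7] 166.78 F [-0.8  1.2 -0.4] t 0.1
```

```bash
python3 -m inch '{"travel":[[-0.696,-0.566,0],[-0.696,-0.566,0],[-0.696,-0.566,0],[-0.696,-0.566,0],[-0.696,-0.566,0],[-0.696,-0.566,0],[-0.696,-0.566,0],[-0.696,-0.566,0],[-0.696,-0.566,0],[-0.696,-0.566,0],[-0.696,-0.566,0],[-0.696,-0.566,0],[-0.696,-0.566,0],[-0.696,-0.566,0],[-0.696,-0.566,0],[-0.696,-0.566,0],[-0.696,-0.566,0],[-0.696,-0.566,0]],"twist":[-0.043,-0.043,-0.043,-0.043,-0.043,-0.043,-0.043,-0.043,-0.043,-0.043,-0.043,-0.043,-0.043,-0.043,-0.043,-0.043,-0.043,-0.043],"claw":[1,1,1,1,1,1,1,1,1,1,1,1,1,1,1,1,1,1]}'
python3 -c "
from h import *
go([566.6,-308.7,180],174.57)"
```

```text
clock: 1.9
tool_pos: [559.1, 101.1, 231.3]
tcp_rot: [3.142, -0.0, 3.047]
ft_force: [-0.3, 0.1, -0.4]
grip_width: 85.6
travel [-0.0615, -0.543, 0.0684] twist 0.0001 at [559.1 101.1 231.3] 174.59 F [-0.3  0.1 -0.4] t 1.9
```

```bash
python3 -m inch '{"travel":[[-0.0615,-0.543,0.068],[-0.0615,-0.543,0.068],[-0.0615,-0.543,0.068],[-0.0615,-0.543,0.068],[-0.0615,-0.543,0.068],[-0.0615,-0.543,0.068],[-0.0615,-0.543,0.068],[-0.0615,-0.543,0.068],[-0.0615,-0.543,0.068],[-0.0615,-0.543,0.068],[-0.0615,-0.543,0.068],[-0.0615,-0.543,0.068],[-0.0615,-0.543,0.068],[-0.0615,-0.543,0.068]],"twist":[0,0,0,0,0,0,0,0,0,0,0,0,0,0],"claw":[1,1,1,1,1,1,1,1,1,1,1,1,1,1]}'
python3 - <<'E'
from h import *
c=ctrl.camera("wrist"); np.savez("pics/w1.npz",**c)
go([566.6,-308.7,3],174.57)
f=np.ascontiguousarray(c["frame"][:,:,::-1])
for X in ([491.6,-301.5,10],[641.4,-315.8,10],[566.5,-308.6,10]):
    p=proj(c,X); print(p.round(1)); cv2.circle(f,tuple(int(a) for a in p),4,(0,0,255),1)
cv2.imwrite("pics/w1.png",f)
E
```

```text
clock: 3.3
tool_pos: [567.0, -308.6, 180.6]
tcp_rot: [-3.142, 0.0, 3.047]
ft_force: [-0.2, 0.5, -0.1]
grip_width: 85.3
travel [0.0006, 0.0002, 0.2368] twist 0.0 at [ 567.  -308.9  180.6] 174.58 F [0.6 0.5 0.5] t 3.4
[320.6 103.2]
[320.2 245.7]
[320.5 179.9]
```

View pics/w1.png

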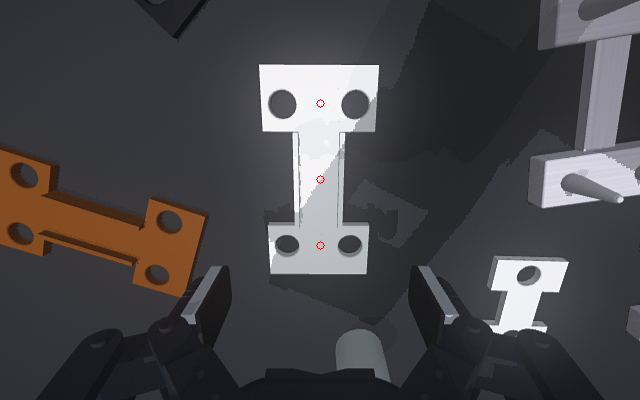

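Wrist view: hole pairs at (282,104)/(356,104) and (287,245)/(349,245) straddle my projected centres to within about 1.5 mm. Descending to grip.

```bash
python3 -m inch '{"travel":[[0,0,0.05],[0,0,0.1],[0,0,0.15],[0,0,0.19],[0,0,0.215],[0,0,0.228],[0,0,0.235],[0,0,0.235],[0,0,0.235],[0,0,0.235],[0,0,0.235],[0,0,0.235],[0,0,0.235],[0,0,0.235],[0,0,0.235],[0,0,0.235],[0,0,0.235],[0,0,0.235]],"twist":[0,0,0,0,0,0,0,0,0,0,0,0,0,0,0,0,0,0],"claw":[1,1,1,1,1,1,1,1,1,0,0,0,0,0,0,0,0,0]}'
python3 -c "
from h import *
go([510,-32.6,130],183.5)"
```

```text
clock: 5.15
tool_pos: [567.0, -309.9, 5.0]
tcp_rot: [-3.141, 0.001, 3.046]
ft_force: [-2.3, 0.8, 10.4]
grip_width: 48.4
travel [0.1109, 0.3607, -0.167] twist -0.0499 at [ 567.  -309.9    5. ] 174.51 F [-2.3  0.8 10.4] t 5.2
```

```bash
python3 -m inch '{"travel":[[0,0,-0.01],[0,0,-0.03],[0,0,-0.06],[0,0,-0.1],[0,0,-0.13],[0,0,-0.15],[0,0,-0.16],[0,0,-0.16],[0,0,-0.16],[0,0,-0.16]],"twist":[0,0,0,0,0,0,0,0,0,0],"claw":[0,0,0,0,0,0,0,0,0,0]}'
python3 - <<'E'
from h import *
go([510,-32.6,125],183.5)
c=ctrl.camera("wrist"); np.savez("pics/w2.npz",**c)
cv2.imwrite("pics/w2.png",c["frame"][:,:,::-1])
E
```

```text
clock: 6.15
tool_pos: [566.1, -309.3, 122.9]
tcp_rot: [3.141, -0.002, 3.046]
ft_force: [-1.0, 1.5, -2.5]
grip_width: 48.5
travel [0.1097, 0.3601, -0.0023] twist -0.0499 at [ 566.1 -309.3  122.9] 174.52 F [-1.   1.5 -2.5] t 6.2
```

View pics/w2.png

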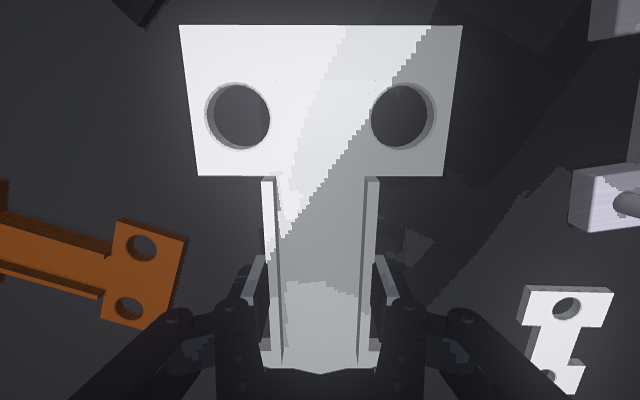

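Plate is held level. Holes are at (238,117) and (402,116). Carrying it over the stand.

```bash
python3 -m inch '{"travel":[[0.005,0.02,0],[0.02,0.06,0],[0.035,0.12,0],[0.055,0.18,0],[0.075,0.24,0],[0.09,0.29,0],[0.1,0.33,0],[0.107,0.35,0],[0.11,0.36,0],[0.11,0.36,0],[0.11,0.36,0],[0.11,0.36,0]],"twist":[0,-0.01,-0.02,-0.03,-0.04,-0.045,-0.05,-0.05,-0.05,-0.05,-0.05,-0.05],"claw":[0,0,0,0,0,0,0,0,0,0,0,0]}'
python3 - <<'E'
from h import *
go([510,-32.6,125],183.5)
c=ctrl.camera("wrist"); np.savez("pics/w3.npz",**c)
W=world(c); s=ctrl.observe()
from scipy.spatial.transform import Rotation as Ro
R=Ro.from_euler("xyz",s["tcp_rot"]).as_matrix()
print("plate z near holes",W[60,320].round(1),W[150,320].round(1))
zt=W[150,320][2]
f=c["frame"]
for u in (238,402): print("hole in tool",(R.T@(ray(c,u,117,zt)-s["tool_pos"])).round(1))
cv2.imwrite("pics/w3.png",f[:,:,::-1])
t=ctrl.camera("top"); np.savez("pics/t3.npz",**t)
E
```

```text
clock: 7.4
tool_pos: [510.7, -34.1, 124.0]
tcp_rot: [-3.141, 0.0, -3.082]
ft_force: [0.4, 0.3, -1.7]
grip_width: 48.3
travel [0.0008, 0.002, -0.0014] twist -0.0003 at [510.7 -34.1 124. ] -176.56 F [ 0.4  0.3 -1.7] t 7.4
plate z near holes [413.7 -40.8 128.7] [449.8 -38.6 127.9]
hole in tool [ 75.  -35.9  -3.9]
hole in tool [75.1 34.  -3.9]
```

View pics/w3.png

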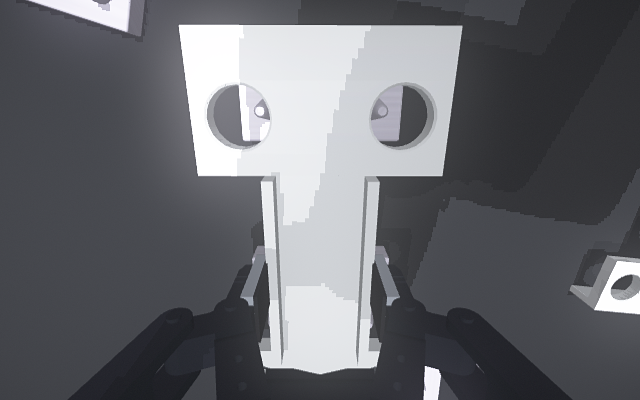

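Post tips show through the holes at about (260,111) and (382,111). I'll triangulate them.

```bash
python3 - <<'E'
from h import *
from scipy.spatial.transform import Rotation as Ro
c=dict(np.load("pics/w3.npz")); W=world(c)
s=ctrl.observe(); R=Ro.from_euler("xyz",s["tcp_rot"]).as_matrix()
T=[]
for lo,hi in((235,272),(370,408)):
    sub=W[85:150,lo:hi]; m=(sub[...,2]>76)&(sub[...,2]<84)
    v,u=np.nonzero(m); print("tip px",u.mean()+lo,v.mean()+85,len(u)); T.append(sub[m].mean(0)); print(T[-1].round(1),"tool",(R.T@(T[-1]-s["tool_pos"])).round(1))
d=T[1]-T[0]; print("sep",np.linalg.norm(d[:2]),"stand x-dir",np.degrees(np.arctan2(d[1],d[0]))+90)
# world tips predicted from the top view stand pose
a=np.radians(3.5);print([ (510-75*np.cos(a)-y*np.sin(a)).round(1) for y in(35,-35)],[(-32.6-75*np.sin(a)+y*np.cos(a)).round(1) for y in(35,-35)])
# top view initial: post tips
t=dict(np.load("pics/top0.npz")); Wt=world(t)[150:260,250:330]; m=(Wt[...,2]>60)&(Wt[...,2]<85)
n,l,st,ce=cv2.connectedComponentsWithStats(m.astype(np.uint8))
for i in range(1,n): print("top tip",Wt[l==i].mean(0).round(1),st[i,4])
E
python3 - <<'E'
import cv2
f=cv2.imread("pics/w3.png")[75:160,195:445]; cv2.imwrite("pics/w3c.png",cv2.resize(f,None,fx=3.2,fy=3.2,interpolation=cv2.INTER_CUBIC))
E
```

```text
tip px 260.28846153846155 110.16025641025641 156
[437.4 -73.6  78.6] tool [ 75.4 -35.2  45.4]
tip px 380.7236842105263 110.24342105263158 152
[433.3  -4.7  78.7] tool [75.4 33.9 45.3]
sep 69.06873924780318 stand x-dir 183.46641806383042
[np.float64(433.0), np.float64(437.3)] [np.float64(-2.2), np.float64(-72.1)]
top tip [586.1 -63.9  74.4] 17
top tip [581.8   5.4  74.7] 16
top tip [438.  -72.5  73.2] 18
top tip [433.9  -3.9  74.8] 16
```

View pics/w3c.png

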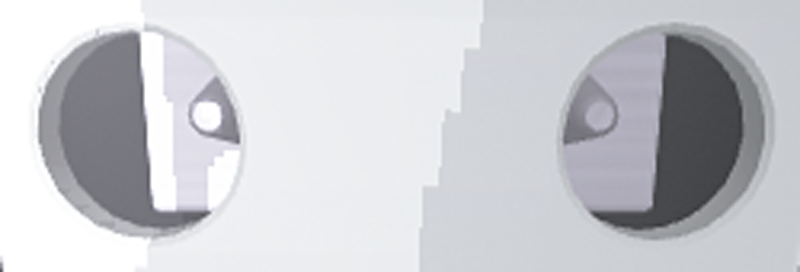

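Tips at tool (75.4,−0.65) against holes at (75.05,−0.95), with yaw equal. Aligned, so lowering straight down.

```bash
python3 -m inch '{"travel":[[0,0,0.01],[0,0,0.03],[0,0,0.05],[0,0,0.065],[0,0,0.08],[0,0,0.09],[0,0,0.1],[0,0,0.107],[0,0,0.112],[0,0,0.114],[0,0,0.114],[0,0,0.114]],"twist":[0,0,0,0,0,0,0,0,0,0,0,0],"claw":[0,0,0,0,0,0,0,0,0,0,0,0]}'
python3 -m inch '{"travel":[[0,0,0.002],[0,0,0.004],[0,0,0.006],[0,0,0.008],[0,0,0.0095],[0,0,0.0095],[0,0,0.0095]],"twist":[0,0,0,0,0,0,0],"claw":[0,0,0,0,0,0,0]}'
```

```text
clock: 8.7
tool_pos: [510.6, -33.1, 38.8]
tcp_rot: [-3.142, 0.0, -3.08]
ft_force: [0.7, -0.0, -2.1]
grip_width: 48.8
clock: 9.4
tool_pos: [510.4, -33.0, 31.4]
tcp_rot: [3.142, -0.0, -3.08]
ft_force: [-0.2, 0.3, -1.9]
grip_width: 48.5
```

```bash
python3 -m inch '{"travel":[[0,0,0.001],[0,0,0.0015],[0,0,0.002],[0,0,0.002]],"twist":[0,0,0,0],"claw":[0,0,0,0]}'
python3 -c "
from h import *
c=ctrl.camera('wrist');W=world(c);print(W[40:170:40,320].round(1))"
```

```text
clock: 9.8
tool_pos: [510.4, -33.0, 30.0]
tcp_rot: [-3.142, 0.0, -3.08]
ft_force: [-0.5, 0.8, 0.9]
grip_width: 48.3
[[406.2 -40.4  35. ]
 [420.8 -39.4  33.6]
 [436.5 -38.5  36.4]
 [453.9 -37.4  34.3]]
```

Contact reached, with the top at 35 mm as it must be. Releasing slowly and rising.

```bash
python3 -m inch '{"travel":[[0,0,0.0005],[0,0,0.0005],[0,0,0.0005],[0,0,0.0005],[0,0,0.0005],[0,0,0.0005],[0,0,0.0005],[0,0,-0.02],[0,0,-0.06],[0,0,-0.12],[0,0,-0.18],[0,0,-0.23],[0,0,-0.26],[0,0,-0.26],[0,0,-0.26]],"twist":[0,0,0,0,0,0,0,0,0,0,0,0,0,0,0],"claw":[0.6,0.65,0.7,0.8,0.9,1,1,1,1,1,1,1,1,1,1]}'
python3 - <<'E'
from h import *
go([497.2,279.8,180],177.2)
c=ctrl.camera('wrist');np.savez("pics/w4.npz",**c);cv2.imwrite("pics/w4.png",c["frame"][:,:,::-1])
W=world(c);s=ctrl.observe()
a=np.radians(3.45);R=np.array([[np.cos(a),-np.sin(a)],[np.sin(a),np.cos(a)]])
for p in((-75,0),(-100,0),(-75,50),(-75,-50),(0,0),(30,0),(90,0),(75,0),(75,45),(75,-48)):
    x=np.r_[R@p+[510.4,-33],35]; q=proj(c,x).round().astype(int)
    if 0<=q[0]<640 and 0<=q[1]<400: print(p,q,W[q[1],q[0]].round(1))
E
```

```text
clock: 11.35
tool_pos: [510.4, -33.0, 225.0]
tcp_rot: [-3.141, 0.001, -3.08]
ft_force: [-1.0, -0.0, -0.4]
grip_width: 85.2
travel [-0.008, 0.4174, 0.06] twist 0.0351 at [510.4 -33.  225. ] -176.48 F [-1.  -0.  -0.4] t 11.3
(-75, 0) [321 103] [435.1 -37.3  34.9]
(-100, 0) [321  77] [410.8 -38.8  36. ]
(-75, 50) [370 104] [433.   12.3  33.9]
(-75, -50) [271 103] [438.3 -87.9  33.2]
(0, 0) [321 176] [510.7 -32.4  34.6]
(30, 0) [320 202] [540.6 -31.6  34.9]
(90, 0) [320 250] [600.3 -27.9  35.2]
(75, 0) [320 238] [585.5 -28.8  33.6]
(75, 45) [359 238] [587.9  18.6  22.4]
(75, -48) [279 238] [591.7 -77.4  27.1]
```

View pics/w4.png

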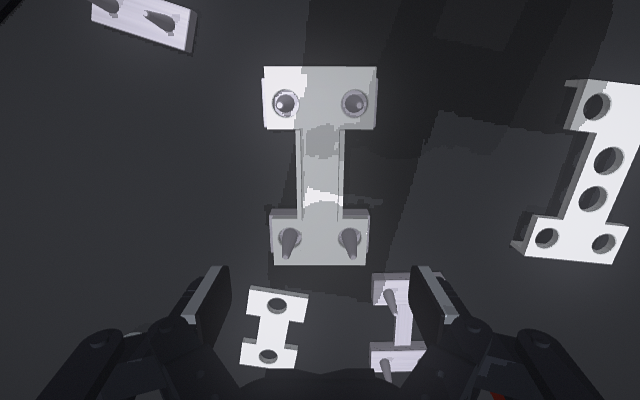

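The floor plate lies flat: its top reads about 35 mm at both ends and all four posts are through. Going to the tube plate.

```bash
python3 -m inch '{"travel":[[-0.008,0.05,0],[-0.008,0.11,0],[-0.008,0.17,0],[-0.008,0.23,0.02],[-0.008,0.29,0.04],[-0.008,0.35,0.05],[-0.008,0.39,0.06],[-0.008,0.417,0.06],[-0.008,0.417,0.06],[-0.008,0.417,0.06],[-0.008,0.417,0.06]],"twist":[0.01,0.02,0.035,0.035,0.035,0.035,0.035,0.035,0.035,0.035,0.035],"claw":[1,1,1,1,1,1,1,1,1,1,1]}'
python3 - <<'E'
from h import *
from scipy.spatial.transform import Rotation as Ro
c=ctrl.camera('wrist');np.savez("pics/w5.npz",**c);W=world(c)
f=c["frame"];white=((W[...,2]>24)&(W[...,2]<36)).astype(np.uint8)
cn,hi=cv2.findContours(white,cv2.RETR_CCOMP,cv2.CHAIN_APPROX_NONE)
H=[]
for k,x in enumerate(cn):
    A=cv2.contourArea(x)
    if hi[0][k][3]>=0 and A>150: q=x.reshape(-1,2).mean(0); H.append(ray(c,*q,30)); print(q.round(1),A,H[-1].round(1))
H=np.array(H); print("mean",H.mean(0).round(1))
h=H[np.argsort(H[:,0])]; d=h[-2:].mean(0)-h[:2].mean(0); a=np.degrees(np.arctan2(d[1],d[0])); print("axis",a,np.linalg.norm(d))
m=h[[0,1,-1,-2]].mean(0)
go([m[0],m[1],12],a)
E
```

```text
clock: 12.5
tool_pos: [496.9, 278.5, 179.2]
tcp_rot: [-3.141, -0.001, 3.093]
ft_force: [-0.1, 0.3, 0.9]
grip_width: 85.6
[ 49.9 289.9] 717.0 [599.7 -21.1  30. ]
[353.6 254.6] 427.5 [572.3 309.3  30. ]
[287.1 254.9] 426.0 [569.4 240.1  30. ]
[320.1 207.1] 695.0 [518.1 276.9  30. ]
[320.  163.9] 819.0 [474.8 278.9  30. ]
[358.8 105.8] 750.5 [424.2 315.8  30. ]
[281.1 106. ] 753.0 [421.1 246.9  30. ]
mean [511.4 235.3  30. ]
axis -40.026532765171694 213.35295458973727
travel [-0.0142, -0.0869, 0.2234] twist 0.2066 at [497.1 278.5 179.5] 177.17 F [0.2 0.3 0.9] t 12.6
```

The stray first contour at (49.9,289.9) is the floor plate, so I'll ignore it. The tube plate centre from its four corner holes is (496.8,278.0), axis −2.6°. The TCP is already within 0.5 mm. I'll grip with TCP at z≈12, so the fingertips stay above the lips (45 mm) when the plate is seated.

```bash
python3 -m inch '{"travel":[[0,0,0.05],[0,0,0.1],[0,0,0.15],[0,0,0.19],[0,0,0.21],[0,0,0.22],[0,0,0.223],[0,0,0.223],[0,0,0.223],[0,0,0.223],[0,0,0.223],[0,0,0.223],[0,0,0.223],[0,0,0.223],[0,0,0.223],[0,0,0.223],[0,0,0.223],[0,0,0.223]],"twist":[-0.0015,-0.0015,-0.0015,-0.0015,-0.0015,-0.0015,-0.0015,-0.0015,-0.0015,-0.0015,-0.0015,-0.0015,-0.0015,-0.0015,-0.0015,-0.0015,-0.0015,-0.0015],"claw":[1,1,1,1,1,1,1,1,1,0,0,0,0,0,0,0,0,0]}'
python3 -m inch '{"travel":[[0,0,-0.01],[0,0,-0.03],[0,0,-0.06],[0,0,-0.1],[0,0,-0.13],[0,0,-0.15],[0,0,-0.16],[0,0,-0.16],[0,0,-0.16],[0,0,-0.16]],"twist":[0,0,0,0,0,0,0,0,0,0],"claw":[0,0,0,0,0,0,0,0,0,0]}'
python3 - <<'E'
from h import *
go([510.4,-33,132],183.46)
c=ctrl.camera("wrist"); W=world(c); print(W[60:180:30,320].round(1))
E
```

```text
clock: 14.35
tool_pos: [497.4, 279.7, 13.5]
tcp_rot: [3.141, 0.001, 3.098]
ft_force: [-2.4, -1.4, 12.0]
grip_width: 48.7
clock: 15.35
tool_pos: [496.7, 279.2, 131.8]
tcp_rot: [-3.141, -0.001, 3.098]
ft_force: [-0.3, -0.3, -2.3]
grip_width: 48.3
travel [-0.0366, -0.4151, 0.0001] twist -0.0332 at [496.7 279.2 131.8] 177.49 F [-0.3 -0.3 -2.3] t 15.3
[[400.6 282.6 147.9]
 [411.  282.1 148.7]
 [422.  281.6 148.1]
 [433.4 281.2 149.4]]
```

Held level, top at 148.5, so the TCP is about 13 mm above the plate origin. Carrying it over the stand.

```bash
python3 -m inch '{"travel":[[-0.002,-0.02,0],[-0.006,-0.07,0],[-0.012,-0.13,0],[-0.018,-0.19,0],[-0.024,-0.25,0],[-0.03,-0.31,0],[-0.034,-0.36,0],[-0.036,-0.39,0],[-0.037,-0.41,0],[-0.037,-0.415,0],[-0.037,-0.415,0],[-0.037,-0.415,0],[-0.037,-0.415,0]],"twist":[0,-0.01,-0.02,-0.03,-0.033,-0.033,-0.033,-0.033,-0.033,-0.033,-0.033,-0.033,-0.033],"claw":[0,0,0,0,0,0,0,0,0,0,0,0,0]}'
python3 - <<'E'
from h import *
from scipy.spatial.transform import Rotation as Ro
go([510.4,-33,132],183.46)
c=ctrl.camera("wrist"); np.savez("pics/w6.npz",**c); W=world(c)
s=ctrl.observe(); R=Ro.from_euler("xyz",s["tcp_rot"]).as_matrix(); B=lambda x:(R.T@(x-s["tool_pos"])).round(1)
m=((W[...,2]>143)&(W[...,2]<154)).astype(np.uint8)
cn,hi=cv2.findContours(m,cv2.RETR_CCOMP,cv2.CHAIN_APPROX_NONE)
for k,x in enumerate(cn):
    if hi[0][k][3]>=0 and cv2.contourArea(x)>500: q=x.reshape(-1,2).mean(0); print("hole",q.round(1),B(ray(c,*q,148.5)))
n,l,st,ce=cv2.connectedComponentsWithStats(((W[...,2]>76)&(W[...,2]<84)).astype(np.uint8))
for i in range(1,n):
    if st[i,4]>20: print("tip",ce[i].round(1),st[i,4],B(W[l==i].mean(0)))
cv2.imwrite("pics/w6.png",c["frame"][:,:,::-1])
E
```

```text
clock: 16.7
tool_pos: [511.2, -31.7, 132.6]
tcp_rot: [3.141, -0.0, -3.08]
ft_force: [0.2, 0.1, -2.5]
grip_width: 48.3
travel [0.0012, -0.0017, 0.0008] twist 0.0002 at [511.2 -31.7 132.6] -176.5 F [ 0.2  0.1 -2.5] t 16.7
hole [318.8 320.9] [-20.6  -1.3 -15.8]
hole [319.2 240.1] [ 23.1  -1.1 -15.8]
hole [408.1 119.8] [ 75.   33.5 -15.8]
hole [231.5 119.3] [ 75.1 -35.4 -15.8]
tip [257.7 108.9] 107 [ 75.9 -38.   53.8]
tip [378.9 110. ] 25 [75.3 34.6 53.8]
```

View pics/w6.png

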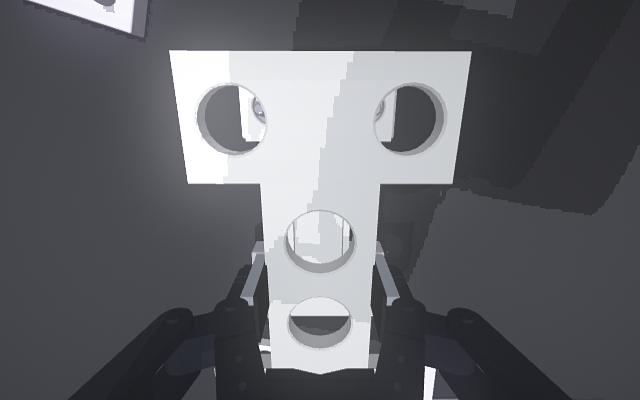

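Tips (partly hidden) and the earlier stand fix agree on a small shift of about 1 mm in x and −1.5 mm in y. Correcting that, then lowering.

```bash
python3 -m inch '{"travel":[[0.0013,-0.002,0],[0.0013,-0.002,0],[0.0013,-0.002,0.01],[0.0013,-0.002,0.03],[0.0013,-0.002,0.045],[0.0013,-0.002,0.06],[0.0013,-0.002,0.073],[0.0013,-0.002,0.085],[0.0013,-0.002,0.093],[0.0013,-0.002,0.1],[0.0013,-0.002,0.103],[0.0013,-0.002,0.103],[0.0013,-0.002,0.103]],"twist":[0,0,0,0,0,0,0,0,0,0,0,0,0],"claw":[0,0,0,0,0,0,0,0,0,0,0,0,0]}'
python3 -m inch '{"travel":[[0,0,0.002],[0,0,0.004],[0,0,0.006],[0,0,0.007],[0,0,0.0075],[0,0,0.0075]],"twist":[0,0,0,0,0,0],"claw":[0,0,0,0,0,0]}'
```

```text
clock: 18.05
tool_pos: [510.6, -34.3, 55.7]
tcp_rot: [-3.142, 0.0, -3.082]
ft_force: [-0.3, -0.1, -1.3]
grip_width: 48.8
clock: 18.65
tool_pos: [510.3, -34.2, 49.7]
tcp_rot: [3.142, -0.0, -3.082]
ft_force: [0.5, -0.4, -1.5]
grip_width: 48.4
```

```bash
python3 -m inch '{"travel":[[0,0,0.0008],[0,0,0.0014],[0,0,0.002],[0,0,0.002]],"twist":[0,0,0,0],"claw":[0,0,0,0]}'
python3 -c "
from h import *
c=ctrl.camera('wrist');W=world(c);print(W[60:180:30,320].round(1))"
```

```text
clock: 19.05
tool_pos: [510.4, -34.2, 48.5]
tcp_rot: [-3.142, 0.0, -3.082]
ft_force: [-1.3, 0.9, 4.7]
grip_width: 48.3
[[414.4 -40.9  64.5]
 [424.8 -40.3  63.9]
 [435.8 -39.6  63.9]
 [447.4 -38.9  64.7]]
```

Contact at about 5 N, with the top at about 65 mm as required. Releasing and retreating.

```bash
python3 -m inch '{"travel":[[0,0,0],[0,0,0],[0,0,0],[0,0,0],[0,0,0],[0,0,0],[0,0,0],[0,0,-0.02],[0,0,-0.06],[0,0,-0.12],[0,0,-0.18],[0,0,-0.23],[0,0,-0.25],[0,0,-0.25],[0,0,-0.25]],"twist":[0,0,0,0,0,0,0,0,0,0,0,0,0,0,0],"claw":[0.6,0.65,0.7,0.8,0.9,1,1,1,1,1,1,1,1,1,1]}'
python3 - <<'E'
from h import *
c=ctrl.camera('wrist');W=world(c)
a=np.radians(3.45);R=np.array([[np.cos(a),-np.sin(a)],[np.sin(a),np.cos(a)]])
for z,pts in((65,((-75,0),(-90,0),(-75,48),(-75,-48),(0,0),(75,0),(90,0),(75,47),(75,-47))),(35,((-105,0),(105,0),(-105,45),(105,-45)))):
  for p in pts:
    x=np.r_[R@p+[510.4,-33.5],z]; q=proj(c,x).round().astype(int)
    print(p,q,np.median(W[q[1]-1:q[1]+2,q[0]-1:q[0]+2,2]).round(1))
s=ctrl.camera('scene')
cv2.imwrite("pics/f.png",np.vstack([cv2.resize(c["frame"][40:290,160:480,::-1],(640,320)) , cv2.resize(s["frame"][120:230,270:490,::-1],(640,270),interpolation=cv2.INTER_CUBIC)]))
E
```

```text
clock: 20.6
tool_pos: [510.2, -34.2, 235.5]
tcp_rot: [-3.142, 0.0, -3.082]
ft_force: [0.0, -0.7, -0.4]
grip_width: 85.1
(-75, 0) [321 105] 64.2
(-90, 0) [321  88] 64.7
(-75, 48) [372 105] 64.2
(-75, -48) [271 105] 35.2
(0, 0) [321 181] 64.2
(75, 0) [321 246] 64.3
(90, 0) [321 258] 64.6
(75, 47) [363 246] 64.1
(75, -47) [279 246] 35.0
(-105, 0) [321  72] 35.2
(105, 0) [321 257] 64.7
(-105, 45) [366  72] 34.6
(105, -45) [284 257] 64.2
```

View pics/f.png

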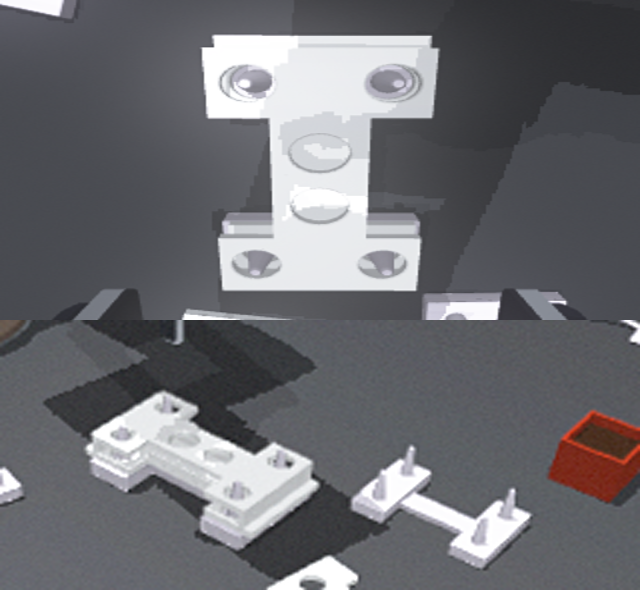

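Final view: the tube plate is on all four posts. Its top reads 64–65 mm at both ends and the middle, and the floor plate below reads 35 mm. The two 35 mm readings at (±75,−47/−48) fall on hole edges. Handing in.

```bash
python3 -c "
from workcell import ctrl
print(ctrl.job_done(), ctrl.observe()['clock'])"
```

```text
the job is handed in; nothing more can be done
the job is handed in; nothing more can be done
```

The stand is assembled and handed in. I lowered the white floor plate over the four posts of the largest stand, then the tube plate over the same posts. I released each one only after light contact, about 1 N and 5 N at the wrist. The arm did not go near the spare, the look-alikes or the smaller stands.

In the last checks the floor plate top read about 35 mm and the tube plate top 64–65 mm at both ends and in the middle, against 35 and 65 mm expected. All four posts were through, and the gripper was open and about 170 mm above the assembly. The last clock reading was about 20.6 s of the 64 s allowed.

- **Odd readings at the tube plate's level:** two sample points read 35 mm; I took these for hole edges, because the image shows the plate flat.
- **Offset while aligning the tube plate:** two estimates of its sideways offset differed by about 1 mm because the post tips were partly hidden. I used a value in between, well inside the 4.5 mm clearance.

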